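Raise the hold-down arm and push the panel home

ROBOT

A 6-joint arm with a two-finger parallel gripper is mounted at the origin on the work surface. World frame = base frame: x ahead of the robot, y to its left, z up, the work surface at z = 0. Lengths are in m, angles in rad, forces in N, time in s.
With the tool pointing down it reaches from about 0.375 to 0.825 m from the base axis. Payload 5.5 kg.
Tool frame: the origin (TCP) lies midway between the tips of the shut fingers; the grasp point (between the pads) lies behind it (manip.grip_depth is the z of the grasp point in the tool frame, in m); z points along the fingers, y is the direction in which the jaws open and shut (so a half turn about z gives the same grasp; the last joint's range is limited). The gripper opens to 85 mm and grips with 20 to 120 N. Pads are 22 mm wide; open, the fingers measure 114 mm over their backs; the gripper's body (76 mm by 85 mm) begins 54 mm behind the grasp point. The pads swing forward as they close: fully open they stand 13 mm farther back than shut.
Start: joints at [-1.193, 0.314, -0.047, 1.21, 0, 1.571], TCP at [0.221, -0.558, 0.231] pointing down, gripper open.
Joint ranges: [-2.67, 2.67], [-0.69, 1.73], [-1.03, 1.25], [-2.08, 2.16], [-1.42, 1.45], [-3.14, 3.14]. Speed limits (rad/s): [2.39, 2.39, 3.01, 3.14, 3.14, 3.14].

INTERFACE

Orientations are given as a unit quaternion [w, x, y, z].
In Python, from plant import status, vision, manip gives the robot as it stands. The module is installed in compiled form; this text tells all that it offers.
- The arm moves only by the tool arm_command, never from a script. Its argument "motion" is a list of rows, each a list of 6 numbers: the shift along the tool's x, y, z each as a share of 0.6 m, from -1 to 1, then the turn, a rotation vector about the tool's x, y, z each as a share of 45 degrees, from -1 to 1. In form: [[x, y, z, rx, ry, rz], ...]. A call has exactly 5 rows; each row is the pose to reach, as a shift and turn from the pose measured when the call began, along the tool's axes at that moment; what a row does not reach only later rows make up. A row lasts 1/10 s, in which the tool goes at most 50 mm and 8.59 degrees, less where a joint would pass 70% of its speed; a pose out of reach is approached as far as the arm can. A call with a number of a shift or a turn outside -1 to 1 is refused whole. A call with a gripper value outside its range is refused whole. "gripper" is the opening, from 0 (shut) to 1 (fully open), set as the call begins (left out, the last holds). The fingers move at their own pace and stop on an object; "force" is the grip in N (left out, the last holds). Time passes only in rows, so rows that repeat a pose let the fingers close, or fill a call up. It gives the time, the measured TCP pose, the force and the opening at its end, in the units of the state.
- status.get_obs(): the state, without advancing time (a new reading comes with each control period).
- vision.grab_frame(name): name is "scene" or "top" or "wrist"; returns a dict with "img" (400x640x3 uint8, blue, green, red), "z_map" (400x640 float32, m along the optical axis (not along the pixel's ray), 0 where there is no reading), "vertical_fov" (degrees; the focal length in pixels is half the picture's height over the tangent of half this angle, whatever the lens; pixels are square), "cx", "cy" (the principal point, pixels), "origin" and "orientation" of the camera in the world. Camera axes: x right, y down, z forward; pixel columns grow to the right and rows downward; lengths in m; the calibration is good to about 2 mm. A picture is of the moment at which its call begins.
- manip.hand_in(): hands the job in, once; it reports no verdict.
The state is a dict: "time": time; "joint_pos": joint angles; "joint_velocities": joint speeds; "joint_torque": joint torques, N m; "tcp_pos": TCP position; "orientation": TCP orientation; "contact_force": force on the tool from outside, world axes, zero at the start; "wrist_torque": the same for the moment, N m; "gripper_width": opening from 0.0 (shut) to 1.0 (fully open).
Only numpy, scipy, OpenCV 4.12 (cv2) and the standard library are available. Lean on these libraries where they do the work, as an engineer would, in place of code of your own. Each camera call takes 0.05 s, during which the arm holds its last target. There are 200 camera calls.

TASK

Push the counterweighted hold-down arm of the tacking jig up past its balance point so that it stays raised by itself, then push the lacquered panel along its channel, under the raised arm, until its end is right up against the end stop. Only push: the panel must stay down in its channel and not be lifted, and leave the tools, jars and fittings around it where they are. Finish with the hand clear.

Things in the scene. Friction and masses are not known exactly. Their poses are not given: they have to be found in the camera images.
- jig: tacking jig, fixed to the table: plywood base 18 mm high, spanning x = -65 to +130 and y = -200 to +120 mm in the jig frame (origin on the table top, under the middle of the channel, in line with the hold-down arm; z up; the jig's y points away from the robot, its x to the robot's right, within 0.25 rad). A straight channel with side walls runs along the jig's y, under the arm
- channel_end (a point): middle of the channel floor at its open end: jig frame (0, -200, 18) mm. The channel is 99 mm wide between two walls 12 mm thick and 20 mm high (inner faces at jig x = -49.5 and +49.5 mm)
- stop (a point): foot of the end stop's face, in the middle of the channel floor: jig frame (0, +62, 18) mm. The stop is a wooden block across the channel, 26 mm high
- hold_arm (a joint): angle of the counterweighted hold-down arm (rad). 0 = lowered, level across the channel, from its hinge towards the jig's -x side; grows as that end swings up; 1.9 = fully raised on its stop, past upright. Balance point near 0.9: below it the arm falls back, beyond it it goes on by itself, slowly (damped, 1 to 3 s), and stays. Lifting it at the bar takes 1.5 to 5 N
- bar (a point): middle of the steel cross bar (T handle) at the arm's free end: 16 mm in diameter, 110 mm long, along the jig's y, 190 mm from the hinge line, centre 85 mm above the table when lowered. It overhangs the base's -x edge by 25 mm, so that fingers can go under it. The beam behind it is 30 mm wide, 16 mm thick
- pivot (a point): middle of the arm's hinge line, along the jig's y: jig frame (+100, 0, +85) mm. Two posts, 34 x 12 mm, 103 mm high above the table, hold it at jig y = -34 and +34 mm. A steel counterweight, 56 mm across, sits above the hinge
- foot (a point): underside of the arm's rubber foot, 36 mm across, 100 mm from the hinge: it hangs in the channel to 27 mm above the table while the arm is lowered and blocks the panel's way
- panel: lacquered wooden panel with brass corners, 95 (x) x 120 (y) x 22 mm high, about 0.22 kg, loose, lying in the channel on its -y side; origin at the centre of its underside, axes as the jig's. Against the end stop its origin is at y = +2 mm in the jig frame
- cap_a: small bent brass corner fitting, 30 x 24 x 22 mm, on the jig's base beyond the end stop
- cap_b: small bent brass corner fitting, 30 x 24 x 22 mm, on the jig's base beside the channel, on the hinge side
- chisel: chisel, 200 mm long and 23 mm high, lying on the table on the jig's -x side, towards the robot, its own x axis along it, origin under its middle
- cutters: side cutters with orange handles, 170 mm long, 16 mm high, lying on the jig's +x side, origin under the joint, handles along its -x
- mallet: hammer lying on the table on the jig's +x side, beyond the cutters, its own x axis along the handle
- glue_jar: jar with a metal lid, 60 mm across, 85 mm high, standing on the jig's -x side, towards the robot; origin at the centre of its underside
- lacquer_tin: plain metal tin, 68 mm across, 70 mm high, standing on the jig's +x side, towards the robot; origin at the centre of its underside
- spare_rail: lacquered bar with brass ends, 130 x 30 x 25 mm, lying on the table well to the left (+y) of the jig

How it is judged:
By the outcome, as a careful person would: the job done as asked, in the order asked, and still so for the second after the job is handed in, with the robot touching nothing.
It also fails if it takes over 61 s, if anything falls off the work surface, if the arm or the gripper's body presses on something with over 40 N, if the wrist force passes 120 N, or if a joint passes its speed limit or range.

## Working session

There is one attempt and no reset: what is moved stays moved. The work goes in short steps, Python scripts to look and compute and a tool call to move; the robot and the scene stay as the last step left them, time stands still between calls to the robot, and variables do not carry over. Pictures are saved under pics/ and viewed, about 8 in all and at most 12, crops included, and the job is handed in when it is done.

Besides the shell and the picture viewer there is one more tool, called after ">>>" as name([rows], argument=value, ...), one row to a line, values as JSON. arm_command: Moves the arm, as the interface text tells. Its arguments: {"type":"object","properties":{"motion":{"type":"array","items":{"type":"array","items":{"type":"number","minimum":-1,"maximum":1}}},"gripper":{"type":"number"},"force":{"type":"number"}},"required":["motion"]}

```bash
mkdir -p pics; cat > h.py <<'E'
import numpy as np, cv2
from scipy.spatial.transform import Rotation as R
from plant import status, vision, manip
def q2m(q): return R.from_quat([q[1],q[2],q[3],q[0]]).as_matrix()
def grab(n):
    f=vision.grab_frame(n); np.savez('%s.npz'%n,**{k:np.array(v) for k,v in f.items()}); return f
def cloud(f):
    z=f['z_map']; h,w=z.shape; fl=h/2/np.tan(np.radians(f['vertical_fov'])/2)
    u,v=np.meshgrid(np.arange(w),np.arange(h))
    p=np.stack([(u-f['cx'])/fl*z,(v-f['cy'])/fl*z,z],-1)
    return p@q2m(f['orientation']).T+f['origin']
E
python3 - <<'E'
from h import *
for n in ['top','scene']:
    f=grab(n); cv2.imwrite(f'pics/{n}0.png',f['img']); print(n,f['origin'],f['orientation'],f['vertical_fov'])
o=status.get_obs(); print({k:np.round(v,3) for k,v in o.items()}, manip.grip_depth)
E
```

```text
top [0.31152193 0.06286711 1.33178577] [ 0.06740179 -0.65452116  0.74918271 -0.07605465] 48.12363975111572
scene [1.12127172 0.32107793 1.00143678] [-0.14543606  0.51004943  0.81304168 -0.24012737] 45.43322984775072
{'time': np.float64(0.1), 'joint_pos': array([-1.193,  0.314, -0.048,  1.21 , -0.   ,  1.571]), 'joint_velocities': array([-0.   , -0.001,  0.002, -0.   , -0.001,  0.   ]), 'joint_torque': array([-0.0000e+00, -5.4077e+01,  3.4054e+01,  1.1000e-02,  0.0000e+00,
        0.0000e+00]), 'tcp_pos': array([ 0.221, -0.557,  0.23 ]), 'orientation': array([-0.001,  0.982,  0.188, -0.   ]), 'contact_force': array([-0.469, -0.317, -0.648]), 'wrist_torque': array([-0.042,  0.044, -0.005]), 'gripper_width': np.float64(1.0)} -0.0187
```

View pics/top0.png

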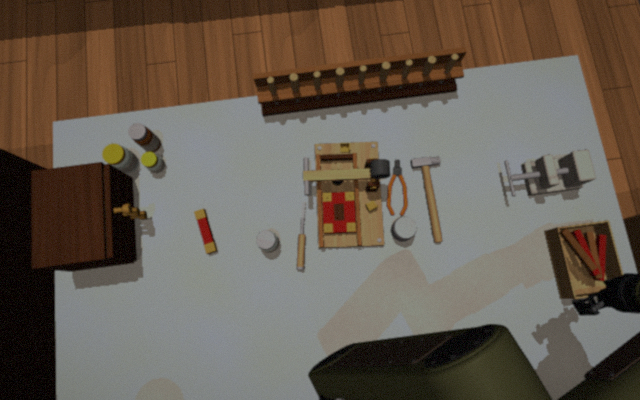

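View pics/scene0.png

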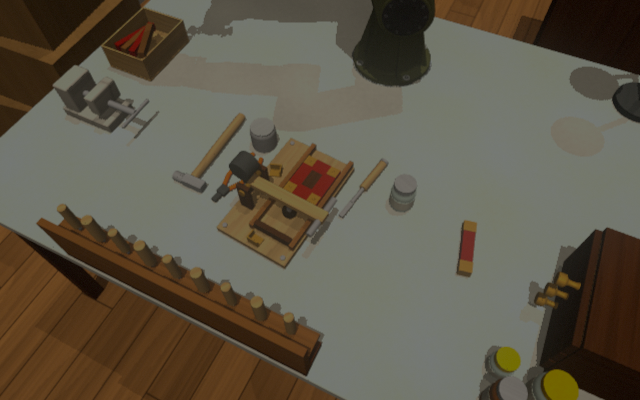

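```bash
python3 - <<'E'
from h import *
for n in ['top','scene']:
    f=dict(np.load(n+'.npz')); P=cloud(f)
    # ortho colour map 1mm/px: world x up, y left ; centre from top px
    if n=='top':
        print({k:np.round(P[v,u],3) for k,(u,v) in dict(bar=(307,176),panel=(340,212),cw=(376,167),jar=(267,241),tin=(404,228),chisel=(302,250),tbl=(300,300)).items()})
        c=P[195,350,:2]
    d=P.reshape(-1,3); col=f['img'].reshape(-1,3)
    m=(abs(d[:,0]-c[0])<.22)&(abs(d[:,1]-c[1])<.22)&(d[:,2]>-.02)
    d=d[m];col=col[m]
    o=np.argsort(d[:,2]); d=d[o];col=col[o]
    S=600/.44; im=np.zeros((600,600,3),np.uint8)
    for p,k in zip(d,col):
        if n=='top' and True:
            cv2.circle(im,(int((c[1]+.22-p[1])*S),int((c[0]+.22-p[0])*S)),2,tuple(int(min(255,2*x)) for x in k),-1)
    if n=='top':cv2.imwrite('pics/ortho.png',im);print('c',c)
    # bar fit: z 75..100
    b=d[(d[:,2]>.075)&(d[:,2]<.1)]; print(n,'hi pts',len(b)); np.save('hi_%s.npy'%n,b)
f=dict(np.load('top.npz'))
cv2.imwrite('pics/crop.png',cv2.resize(cv2.convertScaleAbs(f['img'][130:280,240:450],alpha=1.6),None,fx=3.8,fy=3.8,interpolation=cv2.INTER_CUBIC))
E
```

```text
{'bar': array([0.637, 0.075, 0.092]), 'panel': array([ 0.53 , -0.007,  0.039]), 'cw': array([ 0.621, -0.115,  0.153]), 'jar': array([0.469, 0.21 , 0.079]), 'tin': array([ 0.455, -0.18 ,  0.065]), 'chisel': array([0.437, 0.118, 0.02 ]), 'tbl': array([ 0.296,  0.143, -0.006])}
c [ 0.57663955 -0.04328874]
top hi pts 985
scene hi pts 1639<stdin>:15: RuntimeWarning: overflow encountered in scalar multiply
```

View pics/crop.png

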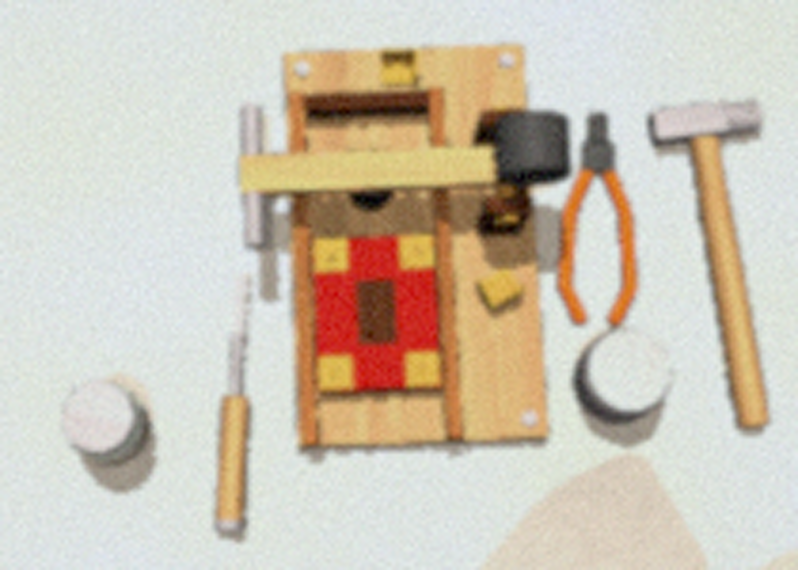

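```bash
python3 - <<'E'
from h import *
f=dict(np.load('top.npz')); h=400; fl=200/np.tan(np.radians(f['vertical_fov'])/2)
def wp(x,y,z):
    u=240+(x+.5)/3.8-.5; v=130+(y+.5)/3.8-.5
    r=q2m(f['orientation'])@np.array([(u-f['cx'])/fl,(v-f['cy'])/fl,1]); t=(z-f['origin'][2])/r[2]; return (f['origin']+t*r)[:2]
J=[((300,448),(-65,-200,18)),((548,440),(130,-200,18)),((284,52),(-65,120,18)),((522,45),(130,120,18)),((252,105),(-90,55,90)),((256,246),(-90,-55,90))]
A=np.array([wp(*p,q[2]/1e3) for p,q in J]); B=np.array([q[:2] for _,q in J])/1e3
a=A-A.mean(0);b=B-B.mean(0)
th=np.arctan2((b[:,0]*a[:,1]-b[:,1]*a[:,0]).sum(),(a*b).sum())
M=np.array([[np.cos(th),-np.sin(th)],[np.sin(th),np.cos(th)]]); t=A.mean(0)-M@B.mean(0)
print('th',th,'yaw of jig y rel world x',th+np.pi/2,'t',t); print('res mm',np.round(1e3*(A-(B@M.T+t)),1))
np.savez('jig.npz',M=M,t=t)
jj=lambda w:np.round(1e3*(np.array(w)-t)@M,1)
for n,p in dict(p1=(315,238,.04),p2=(437,236,.04),p3=(440,388,.04),p4=(318,390,.04),jar=(102,418,.085),tin=(630,370,.07),ch1=(245,275,.012),ch2=(228,530,.015),capb=(499,290,.04),stopL=(305,100,.044)).items(): print(n,jj(wp(*p)))
for n in('top','scene'):
    g=dict(np.load(n+'.npz'));P=cloud(g).reshape(-1,3); q=(P[:,:2]-t)@M*1e3
    m=(q[:,0]<-78)&(q[:,0]>-110)&(abs(q[:,1])<70)&(P[:,2]>.07)&(P[:,2]<.11); print(n,m.sum(),np.median(q[m],0),np.percentile(q[m],[2,98],axis=0),np.percentile(P[m,2],[5,50,95]))
    m=(abs(q[:,0])<40)&(q[:,1]<-60)&(q[:,1]>-170)&(P[:,2]>.03); print('panel',q[m].mean(0),np.percentile(q[m],[1,99],axis=0),np.median(P[m,2]))
E
```

```text
th -1.667239109454284 yaw of jig y rel world x -0.09644278265938744 t [ 0.63006921 -0.01283448]
res mm [[ 0.3 -2.1]
 [-0.5  1.6]
 [ 0.6 -0.3]
 [-0.7  2.1]
 [-0.1 -0.7]
 [ 0.3 -0.5]]
p1 [-45.3 -39.1]
p2 [ 49.5 -41.2]
p3 [  45.7 -159.9]
p4 [ -47.3 -157.9]
jar [-206.5 -178.3]
tin [ 186.1 -155.7]
ch1 [-101.7  -60.8]
ch2 [-120.2 -259.7]
capb [ 95.2 -85.7]
stopL [-49.1  71.5]
top 241 [-90.21473939  -0.37389791] [[-99.24782161 -53.43425157]
 [-79.2820464   52.46067924]] [0.08308302 0.09057848 0.09547214]
panel [-1.33741880e-02 -1.10483948e+02] [[ -39.29133072 -158.93655614]
 [  39.28378507  -60.81556031]] 0.03912466092081679
scene 389 [-92.52107848   6.38428273] [[-100.79275292  -49.40698108]
 [ -78.86384032   57.54828135]] [0.08317368 0.09029738 0.09414516]
panel [  -0.28132106 -107.34076701] [[ -39.26298784 -155.66288183]
 [  39.00954401  -61.01765777]] 0.038734581597721585
```

```bash
cat >> h.py <<'E'
_j=np.load('jig.npz'); M,T=_j['M'],_j['t']
def row(jx,jy,z,phi):
    """row to reach TCP at jig (mm) with tool z = cos(phi) xj - sin(phi) up"""
    o=status.get_obs(); Rc=q2m(o['orientation'])
    xj=np.r_[M[:,0],0];yj=np.r_[M[:,1],0];k=np.array([0,0,1.])
    Rt=np.stack([yj,np.cos(phi)*k+np.sin(phi)*xj,np.cos(phi)*xj-np.sin(phi)*k],1)
    w=np.r_[M@[jx/1e3,jy/1e3]+T,z/1e3]
    s=Rc.T@(w-o['tcp_pos'])/.6; r=R.from_matrix(Rc.T@Rt).as_rotvec()/np.radians(45)
    return np.round(np.r_[s,r],3).tolist()
def where():
    o=status.get_obs(); p=o['tcp_pos']; z=q2m(o['orientation'])[:,2]
    print('t',round(float(o['time']),2),'jig',np.round((p[:2]-T)@M*1e3,1),round(p[2]*1e3,1),'phi',round(float(np.arcsin(-z[2])),3),'F',np.round(o['contact_force'],1),'q',np.round(o['joint_pos'],2),'w',o['gripper_width'])
E
python3 - <<'E'
from h import *
where(); print(row(100,-20,380,np.pi/2)); print(row(-180,30,330,.8))
E
```

```text
t 0.1 jig [ 581.2 -354.6] 230.5 phi 1.569 F [-0.5 -0.3 -0.6] q [-1.19  0.31 -0.05  1.21 -0.    1.57] w 0.99971095490285
[0.862, -0.459, -0.248, -0.002, 0.001, 0.604]
[1.15, -0.836, -0.165, -0.965, -0.232, 0.574]
```

>>> arm_command([
  [0.08,-0.04,-0.04,0,0,0.1],
  [0.16,-0.08,-0.08,0,0,0.2],
  [0.24,-0.12,-0.12,0,0,0.3],
  [0.31,-0.16,-0.16,0,0,0.4],
  [0.38,-0.2,-0.2,0,0,0.6],
], gripper=0)

```text
time: 0.6
tcp_pos: [0.3689, -0.3858, 0.335]
orientation: [-0.001, 0.999, -0.041, -0.0]
contact_force: [0.1, -0.5, -0.1]
gripper_width: 0.144
```

```bash
python3 -c "
from h import *
where(); print(row(100,-20,380,np.pi/2)); print(row(-180,30,330,.8))"
```

```text
t 0.6 jig [ 396.3 -224. ] 335.0 phi 1.569 F [ 0.1 -0.5 -0.1] q [-0.81  0.17  0.    1.4   0.    2.42] w 0.1440426648327657
[0.347, -0.489, -0.074, -0.002, 0.001, 0.017]
[0.436, -0.955, 0.01, -0.984, -0.006, 0.017]
```

```bash
sed -i 's/def row(jx,jy,z,phi)/def row(jx,jy,z,phi,roll=0)/; s/^    w=np.r_/    Rt=Rt@R.from_euler("z",roll).as_matrix()\n    w=np.r_/' h.py; python3 -c "
from h import *
for s in (-1,1): print(row(100,-20,380,np.pi/2,s*np.pi/2)); print(row(-180,30,330,.8,s*np.pi/2))"
```

```text
[0.347, -0.489, -0.074, -0.003, -0.001, -1.983]
[0.436, -0.955, 0.01, -0.763, -0.772, -1.874]
[0.347, -0.489, -0.074, -0.001, 0.003, 2.017]
[0.436, -0.955, 0.01, -0.775, 0.766, 1.907]
```

>>> arm_command([
  [0.06,-0.06,-0.02,0,0,-0.19],
  [0.12,-0.12,-0.03,0,0,-0.38],
  [0.17,-0.18,-0.05,0,0,-0.57],
  [0.22,-0.25,-0.06,0,0,-0.76],
  [0.26,-0.32,-0.07,0,0,-0.95],
], gripper=0)

```text
time: 1.1
tcp_pos: [0.5391, -0.2094, 0.3765]
orientation: [-0.001, 0.945, 0.328, -0.0]
contact_force: [0.4, -0.5, 0.1]
gripper_width: -0.001
```

```bash
python3 -c "
from h import *
where();print(row(-60,-20,380,np.pi/2,-np.pi/2)); print(row(-180,30,330,.8,-np.pi/2))"
```

```text
t 1.1 jig [204.4 -71.6] 376.5 phi 1.569 F [ 0.4 -0.5  0.1] q [-0.37  0.26  0.21  1.52  0.    2.1 ] w -0.0014316714151963784
[0.367, -0.258, -0.005, -0.003, -0.002, -1.025]
[0.566, -0.344, 0.078, -0.397, -0.928, -0.972]
```

>>> arm_command([
  [0.06,-0.05,-0.0,0,0,-0.19],
  [0.12,-0.1,-0.0,0,0,-0.38],
  [0.18,-0.14,-0.0,0,0,-0.57],
  [0.25,-0.18,-0.0,0,0,-0.76],
  [0.32,-0.22,-0.0,0,0,-0.95],
])

```text
time: 1.6
tcp_pos: [0.6079, 0.0151, 0.3766]
orientation: [-0.001, 0.759, 0.652, -0.0]
contact_force: [0.5, -0.5, 0.4]
gripper_width: 0.001
```

```bash
python3 -c "
from h import *
where(); print(row(-180,30,330,.8,-np.pi/2))"
```

```text
t 1.6 jig [-25.7 -24.7] 376.6 phi 1.568 F [ 0.5 -0.5  0.4] q [0.02 0.32 0.29 1.54 0.   1.75] w 0.0014119644825900687
[0.262, 0.077, 0.078, -0.029, -0.983, -0.066]
```

>>> arm_command([
  [0.05,0.02,0.02,0,-0.19,0],
  [0.1,0.03,0.03,0,-0.38,0],
  [0.16,0.05,0.05,-0.01,-0.57,0],
  [0.21,0.06,0.06,-0.02,-0.76,-0.04],
  [0.26,0.08,0.08,-0.03,-0.95,-0.06],
])

```text
time: 2.1
tcp_pos: [0.6759, 0.1594, 0.3317]
orientation: [0.235, 0.696, 0.628, -0.259]
contact_force: [1.6, -0.4, 1.1]
gripper_width: 0.001
```

```bash
python3 -c "
from h import *
where(); print(row(-150,32,100,.75,-np.pi/2)); f=grab('scene'); cv2.imwrite('pics/s1.png',f['img'])"
```

```text
t 2.1 jig [-175.9   29.1] 331.7 phi 0.856 F [ 1.6 -0.4  1.1] q [ 0.49  0.92  0.97  2.08 -0.57  2.3 ] w 0.0014799244188223961
[0.22, 0.004, 0.32, -0.002, -0.136, -0.007]
```

View pics/s1.png

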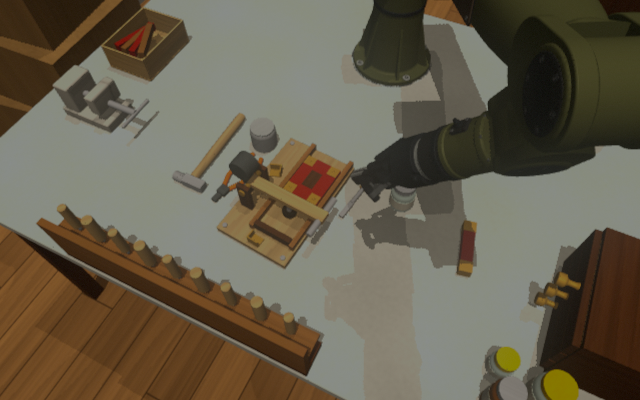

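>>> arm_command([
  [0.04,0,0.06,0,-0.03,0],
  [0.08,0,0.12,0,-0.06,0],
  [0.12,0,0.18,0,-0.09,0],
  [0.16,0,0.24,0,-0.12,0],
  [0.2,0.0,0.29,0,-0.14,-0.01],
])

```text
time: 2.65
tcp_pos: [0.67, 0.1379, 0.1007]
orientation: [0.267, 0.671, 0.619, -0.31]
contact_force: [0.3, -0.3, 0.1]
gripper_width: -0.002
```

```bash
python3 -c "
from h import *
where(); print(row(-150,32,100,.75,-np.pi/2),row(-97,32,51,.75,-np.pi/2))"
```

```text
t 2.65 jig [-153.9   25.3] 100.7 phi 0.728 F [ 0.3 -0.3  0.1] q [ 0.5   1.01  0.54  1.68 -0.65  2.35] w -0.001902178645428265
[-0.004, 0.011, 0.005, -0.018, 0.028, 0.028] [-0.001, 0.013, 0.126, -0.018, 0.028, 0.028]
```

>>> arm_command([
  [0,0.012,0.03,-0.01,0.02,0.02],
  [0,0.013,0.06,-0.018,0.028,0.028],
  [0,0.013,0.09,-0.018,0.028,0.028],
  [0,0.013,0.125,-0.018,0.028,0.028],
  [0,0.013,0.125,-0.018,0.028,0.028],
])

```text
time: 3.15
tcp_pos: [0.6695, 0.0791, 0.0484]
orientation: [0.267, 0.679, 0.616, -0.298]
contact_force: [0.2, -0.4, 0.0]
gripper_width: -0.003
```

```bash
python3 -c "
from h import *
where(); f=grab('scene'); cv2.imwrite('pics/s2.png',cv2.resize(f['img'][100:300,200:460],None,fx=3,fy=3)); print(row(-97,32,51,.75,-np.pi/2))
d=np.array([np.cos(.75),-np.sin(.75)]);n=np.array([-d[1],d[0]])
for a in(0,.15,.3,.45,.6,.75,.9,1.05,1.2):
  b=np.array([100-190*np.cos(a),85+190*np.sin(a)]); t=b-19*n+15*d; print(a,np.round(t), row(t[0],32,t[1],.75,-np.pi/2))
"
```

```text
t 3.15 jig [-95.3  30.4] 48.4 phi 0.748 F [ 0.2 -0.4  0. ] q [ 0.43  0.96  0.34  1.45 -0.68  2.28] w -0.0028819394934039063
[-0.001, 0.002, -0.002, -0.004, 0.002, 0.001]
0 [-92.  61.] [-0.019, 0.002, -0.007, -0.004, 0.002, 0.001]
0.15 [-90.  89.] [-0.056, 0.002, -0.037, -0.004, 0.002, 0.001]
0.3 [-83. 117.] [-0.097, 0.001, -0.06, -0.004, 0.002, 0.001]
0.45 [-73. 144.] [-0.141, 0.001, -0.078, -0.004, 0.002, 0.001]
0.6 [-59. 168.] [-0.188, 0.001, -0.088, -0.004, 0.002, 0.001]
0.75 [-41. 190.] [-0.235, 0.001, -0.092, -0.004, 0.002, 0.001]
0.9 [-20. 210.] [-0.282, 0.001, -0.088, -0.004, 0.002, 0.001]
1.05 [  3. 226.] [-0.328, 0.001, -0.077, -0.004, 0.002, 0.001]
1.2 [ 29. 238.] [-0.373, 0.001, -0.06, -0.004, 0.002, 0.001]
```

View pics/s2.png

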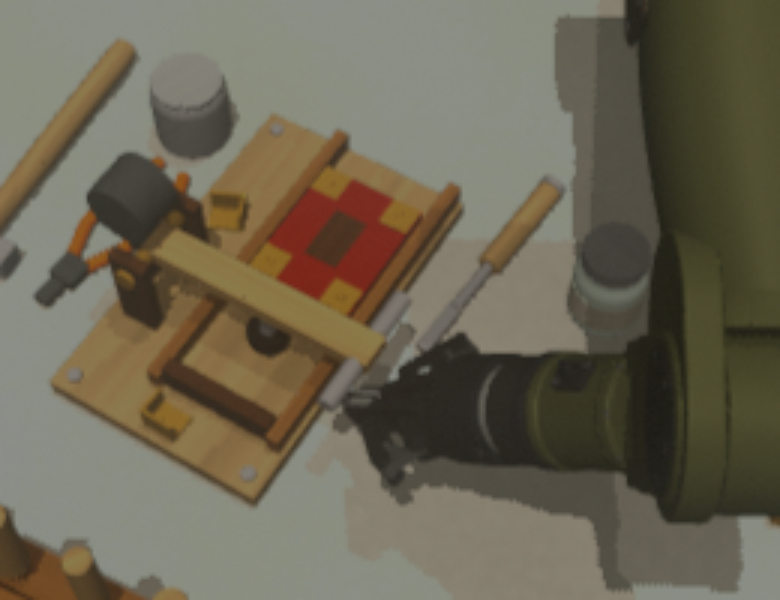

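>>> arm_command([
  [-0.02,0.002,-0.007,0,0,0],
  [-0.038,0.002,-0.022,0,0,0],
  [-0.056,0.002,-0.037,0,0,0],
  [-0.076,0.002,-0.049,0,0,0],
  [-0.097,0.001,-0.06,0,0,0],
])

```text
time: 3.7
tcp_pos: [0.6705, 0.0687, 0.1188]
orientation: [0.268, 0.679, 0.616, -0.295]
contact_force: [0.9, 6.5, -1.6]
gripper_width: 0.002
```

```bash
cat > arc.py <<'E'
from h import *
where()
d=np.array([np.cos(.75),-np.sin(.75)]);n=np.array([-d[1],d[0]])
for a in np.arange(.3,1.4,.075):
  b=np.array([100-190*np.cos(a),85+190*np.sin(a)]); t=b-19*n+15*d; print(round(a,3),np.round(t), row(t[0],32,t[1],.75,-np.pi/2))
E
python3 arc.py
```

```text
t 3.7 jig [-85.1  32.4] 118.8 phi 0.751 F [ 0.9  6.5 -1.6] q [ 0.42  0.88  0.36  1.54 -0.69  2.26] w 0.0016111645556474345
0.3 [-83. 117.] [0.0, -0.001, 0.004, -0.001, -0.002, 0.0]
0.375 [-79. 130.] [-0.021, -0.001, -0.006, -0.001, -0.002, 0.0]
0.45 [-73. 144.] [-0.044, -0.001, -0.014, -0.001, -0.002, 0.0]
0.525 [-66. 156.] [-0.067, -0.001, -0.02, -0.001, -0.002, 0.0]
0.6 [-59. 168.] [-0.09, -0.001, -0.024, -0.001, -0.002, 0.0]
0.675 [-50. 180.] [-0.114, -0.001, -0.027, -0.001, -0.002, 0.0]
0.75 [-41. 190.] [-0.137, -0.001, -0.028, -0.001, -0.002, 0.0]
0.825 [-31. 200.] [-0.161, -0.001, -0.027, -0.001, -0.002, 0.0]
0.9 [-20. 210.] [-0.185, -0.001, -0.024, -0.001, -0.002, 0.0]
0.975 [ -9. 218.] [-0.208, -0.001, -0.02, -0.001, -0.002, 0.0]
1.05 [  3. 226.] [-0.231, -0.001, -0.014, -0.001, -0.002, 0.0]
1.125 [ 16. 232.] [-0.253, -0.001, -0.006, -0.001, -0.002, 0.0]
1.2 [ 29. 238.] [-0.275, -0.001, 0.004, -0.001, -0.002, 0.0]
1.275 [ 43. 243.] [-0.296, -0.001, 0.015, -0.001, -0.002, 0.0]
1.35 [ 56. 246.] [-0.316, -0.001, 0.027, -0.001, -0.002, 0.0]
```

>>> arm_command([
  [-0.021,0,-0.006,0,0,0],
  [-0.044,0,-0.014,0,0,0],
  [-0.067,0,-0.02,0,0,0],
  [-0.09,0,-0.024,0,0,0],
  [-0.114,0,-0.027,0,0,0],
])

```text
time: 4.2
tcp_pos: [0.6674, 0.0333, 0.1813]
orientation: [0.268, 0.679, 0.616, -0.295]
contact_force: [0.7, 1.9, -1.1]
gripper_width: 0.002
```

```bash
python3 arc.py
```

```text
t 4.2 jig [-49.5  32.7] 181.3 phi 0.751 F [ 0.7  1.9 -1.1] q [ 0.38  0.79  0.34  1.58 -0.71  2.22] w 0.0016866641941680242
0.3 [-83. 117.] [0.117, -0.001, 0.032, 0.0, -0.001, -0.0]
0.375 [-79. 130.] [0.095, -0.001, 0.022, 0.0, -0.001, -0.0]
0.45 [-73. 144.] [0.073, -0.001, 0.014, 0.0, -0.001, -0.0]
0.525 [-66. 156.] [0.05, -0.001, 0.008, 0.0, -0.001, -0.0]
0.6 [-59. 168.] [0.026, -0.001, 0.004, 0.0, -0.001, -0.0]
0.675 [-50. 180.] [0.003, -0.001, 0.001, 0.0, -0.001, -0.0]
0.75 [-41. 190.] [-0.021, -0.001, 0.0, 0.0, -0.001, -0.0]
0.825 [-31. 200.] [-0.045, -0.001, 0.001, 0.0, -0.001, -0.0]
0.9 [-20. 210.] [-0.068, -0.001, 0.004, 0.0, -0.001, -0.0]
0.975 [ -9. 218.] [-0.091, -0.001, 0.008, 0.0, -0.001, -0.0]
1.05 [  3. 226.] [-0.114, -0.001, 0.014, 0.0, -0.001, -0.0]
1.125 [ 16. 232.] [-0.137, -0.001, 0.022, 0.0, -0.001, -0.0]
1.2 [ 29. 238.] [-0.159, -0.001, 0.031, 0.0, -0.001, -0.0]
1.275 [ 43. 243.] [-0.18, -0.001, 0.042, 0.0, -0.001, -0.0]
1.35 [ 56. 246.] [-0.2, -0.001, 0.055, 0.0, -0.001, -0.0]
```

>>> arm_command([
  [-0.021,0,0,0,0,0],
  [-0.045,0,0.001,0,0,0],
  [-0.068,0,0.004,0,0,0],
  [-0.091,0,0.008,0,0,0],
  [-0.114,0,0.014,0,0,0],
])

```text
time: 4.7
tcp_pos: [0.662, -0.0205, 0.2262]
orientation: [0.268, 0.679, 0.616, -0.295]
contact_force: [0.5, 0.3, -0.5]
gripper_width: 0.0
```

```bash
python3 arc.py|tail -6; python3 -c "
from h import *
where()
f=grab('scene');cv2.imwrite('pics/s3.png',cv2.resize(f['img'][100:300,200:460],None,fx=3,fy=3))"
```

```text
0.975 [ -9. 218.] [0.025, -0.001, -0.007, -0.0, -0.001, -0.0]
1.05 [  3. 226.] [0.002, -0.001, -0.001, -0.0, -0.001, -0.0]
1.125 [ 16. 232.] [-0.021, -0.001, 0.007, -0.0, -0.001, -0.0]
1.2 [ 29. 238.] [-0.042, -0.001, 0.017, -0.0, -0.001, -0.0]
1.275 [ 43. 243.] [-0.063, -0.001, 0.028, -0.0, -0.001, -0.0]
1.35 [ 56. 246.] [-0.083, -0.001, 0.04, -0.0, -0.001, -0.0]
t 4.7 jig [ 4.5 32.6] 226.2 phi 0.751 F [ 0.5  0.3 -0.5] q [ 0.31  0.7   0.29  1.56 -0.74  2.14] w 0.00040763177365614933
```

View pics/s3.png

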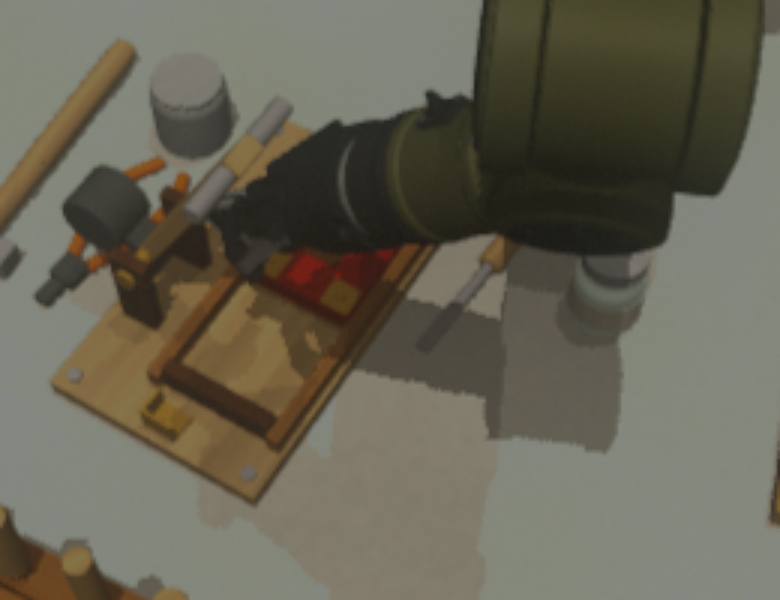

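>>> arm_command([
  [-0.021,0,0.007,0,0,0],
  [-0.042,0,0.017,0,0,0],
  [-0.05,0,0.02,0,0,0],
  [-0.05,0,-0.02,0,0,0],
  [-0.05,0,-0.09,0,0,0],
])

```text
time: 5.25
tcp_pos: [0.6627, -0.0055, 0.2859]
orientation: [0.267, 0.68, 0.615, -0.297]
contact_force: [1.6, 0.0, 0.2]
gripper_width: 0.006
```

```bash
python3 -c "
from h import *
where(); print(row(-60,-60,300,1.57,-np.pi/2));print(row(0,-205,250,1.57,-np.pi)); print(row(0,-205,150,1.57,-np.pi/2))"
```

```text
t 5.25 jig [-10.5  31.8] 285.9 phi 0.749 F [1.6 0.  0.2] q [ 0.33  0.7   0.42  1.71 -0.73  2.17] w 0.005570676777692203
[0.039, -0.153, -0.076, -0.004, 1.046, -0.006]
[0.031, -0.394, 0.055, -0.821, 0.814, -1.882]
[0.153, -0.394, 0.169, -0.004, 1.046, -0.006]
```

>>> arm_command([
  [0.02,-0.06,0.0,0,0.19,0],
  [0.04,-0.13,0.01,0,0.38,0],
  [0.06,-0.2,0.03,0,0.57,0],
  [0.09,-0.27,0.06,0,0.76,0],
  [0.11,-0.34,0.11,0,0.95,0],
])

```text
time: 5.75
tcp_pos: [0.4615, 0.0137, 0.1951]
orientation: [0.025, 0.741, 0.671, -0.025]
contact_force: [0.2, -2.7, 0.3]
gripper_width: 0.0
```

```bash
python3 -c "
from h import *
where(); print(row(0,-190,100,1.57,-np.pi/2))
f=grab('scene');cv2.imwrite('pics/s4.png',cv2.resize(f['img'][100:300,200:460],None,fx=3,fy=3))"
```

```text
t 5.75 jig [ -10.2 -170.3] 195.1 phi 1.501 F [ 0.2 -2.7  0.3] q [ 0.08  0.08 -0.42  1.08 -0.07  1.75] w 0.0001166243009155899
[-0.006, -0.033, 0.159, 0.005, 0.088, -0.003]
```

View pics/s4.png

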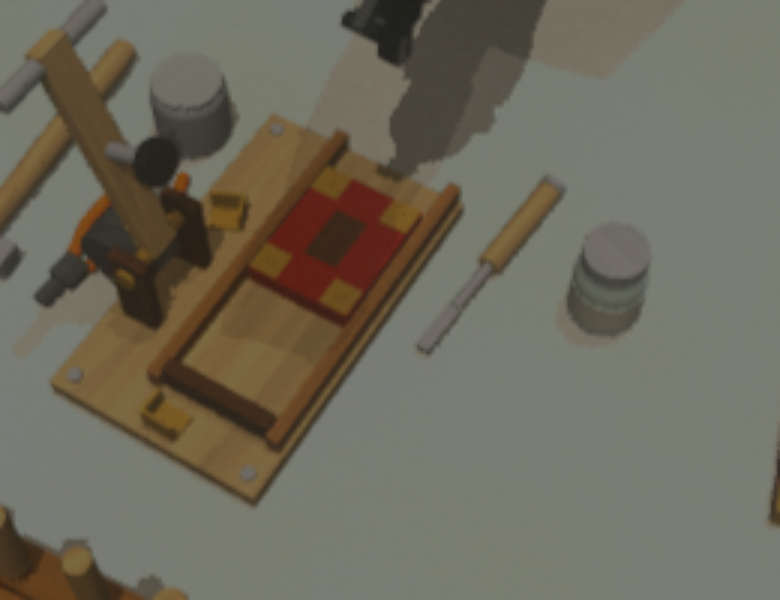

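>>> arm_command([
  [0,-0.03,0.03,0,0.08,0],
  [-0.006,-0.04,0.07,0.005,0.088,0],
  [-0.006,-0.04,0.11,0.005,0.088,0],
  [-0.006,-0.04,0.16,0.005,0.088,0],
  [-0.006,-0.04,0.16,0.005,0.088,0],
])

```text
time: 6.3
tcp_pos: [0.4117, -0.0001, 0.0868]
orientation: [-0.01, 0.743, 0.669, -0.012]
contact_force: [0.5, 0.2, -0.3]
gripper_width: -0.002
```

```bash
python3 -c "
from h import *
where(); print(row(0,-192,26,1.57,-np.pi/2))
f=grab('wrist');P=cloud(f);q=(P[...,:2]-T)@M*1e3
m=(abs(q[...,0])<30)&(P[...,2]>.033)&(P[...,2]<.045)&(q[...,1]>-175)&(q[...,1]<0);print(m.sum(),np.percentile(q[m],[1,99],axis=0) if m.any() else 0)
f=grab('scene');P=cloud(f);q=(P[...,:2]-T)@M*1e3
m=(abs(q[...,0])<30)&(P[...,2]>.033)&(P[...,2]<.045)&(q[...,1]>-175)&(q[...,1]<0);print(m.sum(),np.percentile(q[m],[1,99],axis=0))"
```

```text
t 6.3 jig [   8.3 -218.6] 86.8 phi 1.539 F [ 0.5  0.2 -0.3] q [ 0.    0.11 -0.66  0.83 -0.    1.68] w -0.002240287192499248
[0.015, 0.047, 0.1, -0.04, 0.004, -0.011]
14111 [[ -29.4489655  -157.9853747 ]
 [  29.27713507  -40.40674632]]
1004 [[ -29.20794726 -155.35924708]
 [  29.52465544  -36.88444989]]
```

>>> arm_command([
  [0.015,0.03,0,-0.04,0,-0.01],
  [0.015,0.04,0.03,-0.04,0,-0.01],
  [0.015,0.045,0.07,-0.04,0.0,-0.01],
  [0.015,0.045,0.1,-0.04,0.0,-0.01],
  [0.015,0.045,0.1,-0.04,0.0,-0.01],
])

```text
time: 6.9
tcp_pos: [0.4412, 0.0071, 0.0284]
orientation: [0.003, 0.74, 0.672, 0.0]
contact_force: [-0.5, -0.9, 0.1]
gripper_width: -0.004
```

```bash
python3 -c "
from h import *
where(); 
for y in (-192,-175,-160,-130,-100,-80,-72): print(y,row(0,y,26,1.57,-np.pi/2))"
```

```text
t 6.9 jig [  -1.6 -189.9] 28.4 phi 1.566 F [-0.5 -0.9  0.1] q [ 0.02  0.21 -0.7   0.66 -0.    1.69] w -0.004324385668002378
-192 [-0.003, -0.003, 0.004, 0.005, 0.003, 0.001]
-175 [-0.003, 0.025, 0.004, 0.005, 0.003, 0.001]
-160 [-0.003, 0.05, 0.004, 0.005, 0.003, 0.001]
-130 [-0.003, 0.1, 0.005, 0.005, 0.003, 0.001]
-100 [-0.003, 0.15, 0.005, 0.005, 0.003, 0.001]
-80 [-0.003, 0.183, 0.005, 0.005, 0.003, 0.001]
-72 [-0.003, 0.197, 0.005, 0.005, 0.003, 0.001]
```

>>> arm_command([
  [-0.003,0.01,0.003,0,0,0],
  [-0.003,0.022,0.004,0,0,0],
  [-0.003,0.034,0.004,0,0,0],
  [-0.003,0.046,0.004,0,0,0],
  [-0.003,0.058,0.004,0,0,0],
])

```text
time: 7.4
tcp_pos: [0.4764, 0.0018, 0.0266]
orientation: [0.003, 0.74, 0.672, 0.0]
contact_force: [-2.5, 0.4, 2.2]
gripper_width: -0.002
```

>>> arm_command([
  [0,0.012,0,0,0,0],
  [0,0.024,0,0,0,0],
  [0,0.036,0,0,0,0],
  [0,0.048,0,0,0,0],
  [0,0.06,0,0,0,0],
])

```text
time: 7.9
tcp_pos: [0.5127, -0.0017, 0.0267]
orientation: [0.003, 0.74, 0.672, 0.0]
contact_force: [-0.7, 0.4, 1.0]
gripper_width: 0.001
```

```bash
python3 -c "
from h import *
where(); 
for y in (-110,-100,-90,-80,-72): print(y,row(0,y,27,1.57,-np.pi/2))
f=grab('scene');P=cloud(f);q=(P[...,:2]-T)@M*1e3
m=(abs(q[...,0])<30)&(P[...,2]>.033)&(P[...,2]<.043)&(q[...,1]>-175)&(q[...,1]<60);print(m.sum(),np.percentile(q[m],[1,99],axis=0))"
```

```text
t 7.9 jig [   0.2 -117.9] 26.7 phi 1.566 F [-0.7  0.4  1. ] q [-0.    0.33 -0.54  0.7  -0.    1.67] w 0.0006848008150343254
-110 [0.0, 0.013, -0.0, 0.005, 0.003, 0.0]
-100 [0.0, 0.03, -0.0, 0.005, 0.003, 0.0]
-90 [0.0, 0.047, -0.0, 0.005, 0.003, 0.0]
-80 [0.0, 0.063, -0.0, 0.005, 0.003, 0.0]
-72 [0.0, 0.077, -0.0, 0.005, 0.003, 0.0]
1055 [[ -29.43704139 -110.19987683]
 [  29.31188546   16.38627637]]
```

>>> arm_command([
  [0,0.012,0,0,0,0],
  [0,0.024,0,0,0,0],
  [0,0.036,0,0,0,0],
  [0,0.048,0,0,0,0],
  [0,0.06,0,0,0,0],
])

```text
time: 8.45
tcp_pos: [0.5508, -0.0053, 0.0271]
orientation: [0.003, 0.74, 0.672, 0.001]
contact_force: [-0.7, -0.1, -1.2]
gripper_width: -0.002
```

>>> arm_command([
  [0,0.003,0,0,0,0],
  [0,0.006,0,0,0,0],
  [0,0.008,0,0,0,0],
  [0,0.01,0,0,0,0],
  [0,0.012,0,0,0,0],
])

```text
time: 8.95
tcp_pos: [0.5579, -0.006, 0.0272]
orientation: [0.003, 0.74, 0.672, 0.001]
contact_force: [-1.9, 0.1, 0.0]
gripper_width: 0.002
```

```bash
python3 -c "
from h import *
where()"
```

```text
t 8.95 jig [  0.1 -72.5] 27.2 phi 1.564 F [-1.9  0.1  0. ] q [-0.01  0.4  -0.43  0.74 -0.    1.66] w 0.0021201268210481235
```

>>> arm_command([
  [0,0.002,0,0,0,0],
  [0,0.004,0,0,0,0],
  [0,0.005,0,0,0,0],
  [0,0.006,0,0,0,0],
  [0,0.007,0,0,0,0],
])

```text
time: 9.45
tcp_pos: [0.5615, -0.0063, 0.0271]
orientation: [0.003, 0.74, 0.672, 0.001]
contact_force: [-4.1, 0.8, 2.2]
gripper_width: 0.001
```

```bash
python3 -c "
from h import *
where()"
```

```text
t 9.45 jig [  0.1 -68.9] 27.1 phi 1.565 F [-4.1  0.8  2.2] q [-0.01  0.4  -0.42  0.74 -0.    1.66] w 0.00079100412874455
```

>>> arm_command([
  [0,0.002,0,0,0,0],
  [0,0.004,0,0,0,0],
  [0,0.005,0,0,0,0],
  [0,0.006,0,0,0,0],
  [0,0.006,0,0,0,0],
])

```text
time: 9.95
tcp_pos: [0.5617, -0.0064, 0.0267]
orientation: [0.001, 0.74, 0.672, -0.001]
contact_force: [-11.9, 0.5, 9.8]
gripper_width: -0.0
```

```bash
python3 -c "
from h import *
where();f=grab('top');cv2.imwrite('pics/t5.png',cv2.resize(cv2.convertScaleAbs(f['img'][130:270,290:420],alpha=1.6),None,fx=4.2,fy=4.2,interpolation=cv2.INTER_CUBIC))"
```

```text
t 9.95 jig [  0.2 -68.7] 26.7 phi 1.568 F [-11.9   0.5   9.8] q [-0.01  0.41 -0.42  0.75 -0.    1.66] w -0.00026305366193647944
```

View pics/t5.png

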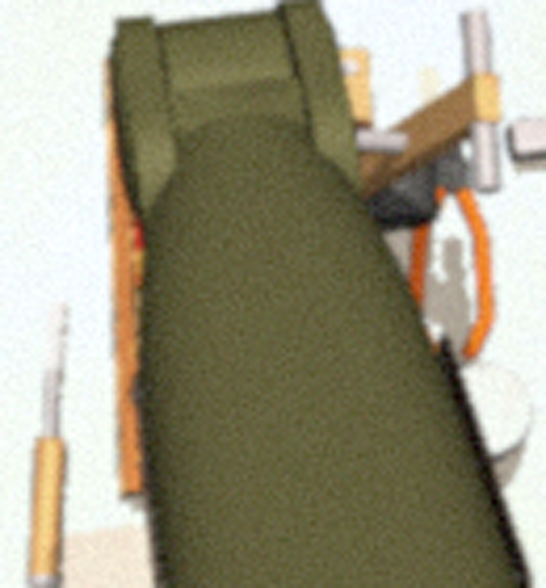

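>>> arm_command([
  [0,-0.01,0,0,0,0],
  [0,-0.03,0,0,0,0],
  [0,-0.06,-0.0,0,0,0],
  [0,-0.09,-0.06,0,0,0],
  [0,-0.12,-0.14,0,0,0],
])

```text
time: 10.5
tcp_pos: [0.4875, 0.0008, 0.1084]
orientation: [-0.001, 0.74, 0.672, -0.003]
contact_force: [1.1, -0.7, 0.2]
gripper_width: -0.001
```

>>> arm_command([
  [0,-0.03,-0.07,0,0,0],
  [0,-0.06,-0.14,0,0,0],
  [-0.06,-0.09,-0.2,0,0,0],
  [-0.12,-0.12,-0.22,0,0,0],
  [-0.18,-0.15,-0.24,0,0,0],
])

```text
time: 11.0
tcp_pos: [0.3881, -0.0986, 0.255]
orientation: [0.001, 0.74, 0.673, -0.002]
contact_force: [0.8, -0.6, -0.5]
gripper_width: -0.0
```

>>> arm_command([
  [-0.06,0,0,0,0,0],
  [-0.12,0,0,0,0,0],
  [-0.18,0,0,0,0,0],
  [-0.24,0,0,0,0,0],
  [-0.3,0,0,0,0,0],
])

```text
time: 11.5
tcp_pos: [0.3707, -0.2794, 0.256]
orientation: [0.002, 0.74, 0.673, -0.002]
contact_force: [0.2, 0.1, -0.5]
gripper_width: 0.002
```

```bash
python3 -c "
from h import *
where()
for n in('scene','top'):
  f=grab(n);P=cloud(f);q=(P[...,:2]-T)@M*1e3
  m=(abs(q[...,0])<30)&(P[...,2]>.033)&(P[...,2]<.0415)&(q[...,1]>-175)&(q[...,1]<61);print(m.sum(),np.percentile(q[m],[1,99],axis=0),np.percentile(P[m,2],[5,50,95]))
  c=f['img'][100:300,200:460] if n=='scene' else f['img'][130:270,290:420]
  cv2.imwrite(f'pics/{n}6.png',cv2.resize(cv2.convertScaleAbs(c,alpha=1.6),None,fx=3 if n=='scene' else 4.2,fy=3 if n=='scene' else 4.2,interpolation=cv2.INTER_CUBIC))"
```

```text
t 11.5 jig [ 290.3 -232.5] 256.0 phi 1.565 F [ 0.2  0.1 -0.5] q [-0.64  0.05 -0.32  1.21 -0.    1.02] w 0.001878243426280823
968 [[-29.60426741 -53.27152877]
 [ 29.10034419  59.72298795]] [0.03605489 0.03870813 0.04099876]
624 [[-29.54859867 -57.38861347]
 [ 29.39182266  59.01703613]] [0.03442459 0.03827516 0.04106894]
```

View pics/scene6.png

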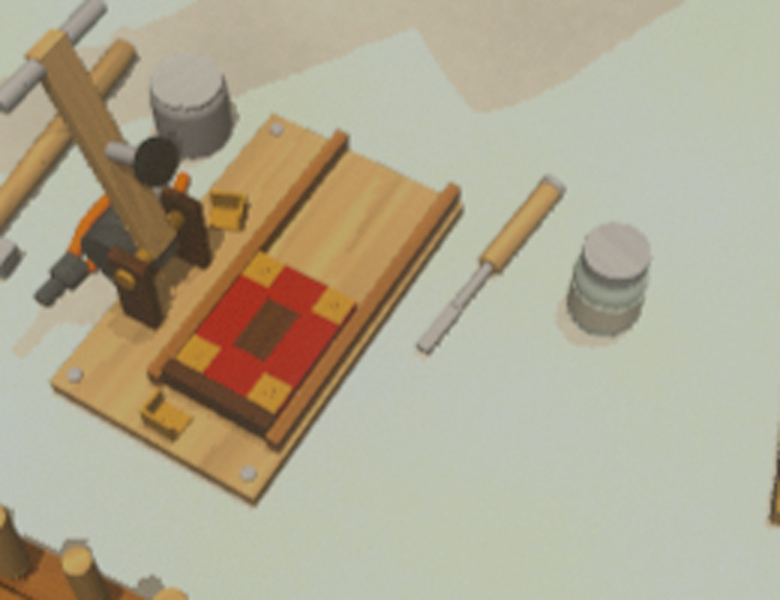

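View pics/top6.png

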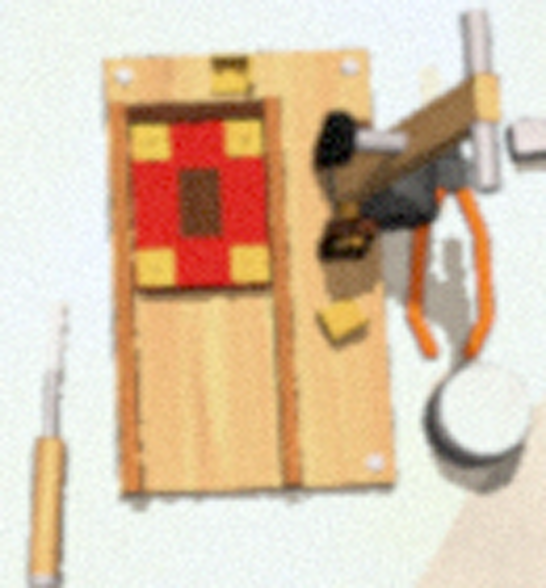

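Both views show the panel flush against the end stop, the arm up past upright, everything else in place and the hand clear.

```bash
python3 -c "
from h import *
manip.hand_in()"
```

```text
the job is handed in; nothing more can be done
```

The hold-down arm is raised and staying up by itself, the panel is against the end stop, and the job is handed in at about 11.6 s. I lifted the arm by its bar with shut, tilted fingers, pushing it past the balance point. I then pushed the panel along the channel with the shut fingertips.

- **Panel:** Near the end, the fingers stopped advancing and the push force rose from about 4 to 12 N, so I took it as seated. Depth readings then put it at about jig y = -57 to +60 mm, against the expected -58 to +62. The two cameras differ by about 4 mm at the near edge, so that check is only good to a few millimetres. In the final views it looks flush with the stop and flat in the channel.
- **During the last push:** The wrist also read about 10 N upward for a moment. That means the fingers pressed down slightly, so they did not lift the panel.
- **Hold-down arm:** It is past upright and looked the same about 6 s after release.
- **Surroundings:** The jar, tin, chisel, cutters and both brass fittings look unmoved. I did not check the mallet fully or the spare rail in the last pictures, but the hand never went near either at table height.
- **Hand:** It is well clear, and the force reads about zero.

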